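# Return the section kit to its matching nests

### The arm

A 7-joint arm with a two-finger parallel gripper is mounted at the origin on a cart in front of the work surface, level with it; the furniture and walls round the work are solid. World frame = base frame: x ahead of the robot, y to its left, z up, the work surface at z = 0. Lengths are in m, angles in rad, forces in N, time in s.
With the tool pointing down it reaches from about 0.4 to 0.9 m from the base axis. Payload 5.5 kg.
Tool frame: the origin (TCP) lies at the very end of the fingers, on their centre line; the grasp point (between the pads) lies 19 mm behind it (env.pinch_z is the distance from the TCP to the grasp point, in m); z points along the fingers, y is the line along which they close (so a half turn about z gives the same grasp; the last joint's range is limited). The gripper opens to 85 mm and grips with 20 to 120 N. Pads are 22 mm wide; open, the fingers measure 114 mm over their backs; the gripper's body (76 mm by 85 mm) begins 54 mm behind the grasp point. The pads swing forward as they close: fully open they stand 13 mm farther back than shut.
Start: joints at [1.571, 0.501, -0.427, 1.55, 0.221, 1.138, -0.21], TCP at [0.169, -0.628, 0.231] pointing down, gripper open.
Joint ranges: [-2.88, 2.88], [-0.31, 2.03], [-1.54, 1.56], [0.2, 2.42], [-1.41, 4.55], [0.19, 2.02], [-2.57, 2.57]. Speed limits (rad/s): [2.57, 2.57, 3.14, 3.14, 3.14, 3.14, 3.14].

### API

Orientations are given as a 3x3 rotation matrix whose columns are the frame's x, y, z axes.
In Python, from station import get_obs, get_image, camera_info, job, env gives the robot as it stands. The module is installed in compiled form; this text tells all that it offers.
- The arm moves only by the tool drive_tool, never from a script. Its argument "steps" is a list of rows, each a list of 2 entries, a list of its own where there are three numbers: the shift along the tool's x, y, z in mm, then the turn about the tool's z in rad. A call has 1 to 10 rows; each row is the pose to reach, as a shift and turn from the pose commanded when the call began, along the tool's axes at that moment; what a row does not reach only later rows make up. A row lasts 1/12 s, in which the tool goes at most 41.7 mm and 7.16 degrees, less where a joint would pass 70% of its speed; a pose out of reach is approached as far as the arm can. A call with a gripper value outside its range is refused whole. "fingers" is the finger opening in mm, from 0 to 85.4, set as the call begins (left out, the last holds). The fingers move at their own pace and stop on an object; the grip force is fixed at half the most. Time passes only in rows, so rows that repeat a pose let the fingers close. It gives the time, the measured TCP pose, the force and the opening at its end, in the units of the state.
- get_obs(): the state, without advancing time (a new reading comes with each control period).
- get_image(name): name is "scene" or "top" or "wrist"; returns the picture (480x640x3 uint8, red, green, blue); there is no depth.
- camera_info(name): a dict with "fx", "fy", "cx", "cy" (pixels), "origin" and "orientation" of the camera in the world; the wrist camera has in their place "tool_from_camera" (4x4, takes a point from camera to tool coordinates, whose origin is the TCP and whose axes are the flange's). Camera axes: x right, y down, z forward; pixel columns grow to the right and rows downward; lengths in m; the calibration is good to about 2 mm. A picture is of the moment at which its call begins: read the wrist's pose just before it. camera_info takes no time and is no camera call.
- job.sign_off(): hands the job in, once; it reports no verdict.
The state is a dict: "t": time; "qpos": joint angles; "joint_velocities": joint speeds; "joint_torque": joint torques, N m; "tool_pos": TCP position; "orientation": TCP orientation; "ft_force": force on the tool from outside, world axes, zero at the start; "moment": the same for the moment, N m; "width": finger opening in m.
Only numpy, scipy, OpenCV 4.12 (cv2) and the standard library are available. Lean on these libraries where they do the work, as an engineer would, in place of code of your own. Each camera call takes 0.05 s, during which the arm holds its last target. There are 200 camera calls.

### The job

Put the wire reel, the polishing-paste jar and the small mounting vial from the grey riser board back in the three round nests on the bench in front of the monitor, each standing upright and fully down inside the nest that matches its size: largest thing in the widest nest, smallest in the narrowest. Leave the brass weight and the cream resin specimen where they are on the microscope's base.

Things in the scene. Friction and masses are not known exactly. Their poses are not given: they have to be found in the camera images.
- wire_reel: grey and white wire reel, 52 mm across its two flanges (each 5 mm thick, at bottom and top), 30 mm high, 0.22 kg, hard, upright on a fixed flat grey riser board whose top is at z = 0.030; origin: centre of its underside, z up. Behind it stands the microscope, whose 56 mm high base has its front right corner at x 0.48, y -0.26; the grinder's panel begins at y -0.37
- paste_jar: squat screw-capped jar, 33 mm across the body, 32 mm high, 0.04 kg, hard, upright on a fixed flat grey riser board whose top is at z = 0.030; origin: centre of its underside, z up. Behind it stands the microscope, whose 56 mm high base has its front right corner at x 0.48, y -0.26; the grinder's panel begins at y -0.37
- vial: small black vial with white cap, 18 mm across the body and 20 mm across the cap (upper 8 mm), 25 mm high, 0.012 kg, hard, upright on a fixed flat grey riser board whose top is at z = 0.030; origin: centre of its underside, z up. Behind it stands the microscope, whose 56 mm high base has its front right corner at x 0.48, y -0.26; the grinder's panel begins at y -0.37
- wide_nest: fixed round black nest with a pale floor, a raised puck; the widest, for the wire reel; recess 66 mm across, rim 80 mm across outside and 7 mm wide; recess floor 23 mm and rim top 27 mm above its underside, which lies on the bench (z = 0); origin: centre of its underside, z up. The monitor stands behind the nests, the microscope between the nests and the kit: carry things round in front of it (x about 0.33)
- middle_nest: fixed round black nest with a pale floor, a raised puck; the middle one, for the paste jar; recess 47 mm across, rim 61 mm across outside and 7 mm wide; recess floor 23 mm and rim top 27 mm above its underside, which lies on the bench (z = 0); origin: centre of its underside, z up. The monitor stands behind the nests, the microscope between the nests and the kit: carry things round in front of it (x about 0.33)
- small_nest: fixed round black nest with a pale floor, a raised puck; the narrowest, for the vial; recess 32 mm across, rim 46 mm across outside and 7 mm wide; recess floor 23 mm and rim top 27 mm above its underside, which lies on the bench (z = 0); origin: centre of its underside, z up. The monitor stands behind the nests, the microscope between the nests and the kit: carry things round in front of it (x about 0.33)
- weight: bystander: brass weight with a knob, 34 mm across, 47 mm high, loose, upright on the left of the microscope base (56 mm up); origin: centre of its underside; leave it alone
- specimen: bystander: cream resin cylinder, 30 mm across, 18 mm high, loose, on the right of the microscope base (56 mm up); origin: centre of its underside; leave it alone
Not all that is in view belongs to the job. What is shaped like the wire_reel but brown is not meant.

How it is judged:
By the outcome, as a careful person would: the job done as asked, in the order asked, and still so for the second after the job is handed in, with the robot touching nothing.
It also fails if it takes over 77 s, if anything falls off the work surface, if the arm or the gripper's body presses on something with over 40 N, if the wrist force passes 120 N, or if a joint passes its speed limit or range.

## Working session

There is one attempt and no reset: what is moved stays moved. The work goes in short steps, Python scripts to look and compute and a tool call to move; the robot and the scene stay as the last step left them, time stands still between calls to the robot, and variables do not carry over. Pictures are saved under pics/ and viewed, on a budget of 14 in all, crops included, one or two more only if the job needs it, and the job is handed in when it is done.

Besides the shell and the picture viewer there is one more tool, called after "Emit:" by a JSON object that holds its "fn" and its "kwargs". drive_tool: Moves the arm, as the interface text tells. Its arguments: {"type":"object","properties":{"steps":{"type":"array","items":{"type":"array"}},"fingers":{"type":"number"}},"required":["steps"]}

```bash
mkdir -p pics
cat > h.py <<'E'
import numpy as np, cv2
from station import get_obs, get_image, camera_info, job, env
def cam(name,obs=None):
    c=camera_info(name); K=(c["fx"],c["fy"],c["cx"],c["cy"])
    if name=="wrist":
        o=obs or get_obs(); T=np.array(c["tool_from_camera"]); R=np.array(o["orientation"])
        return K,R@T[:3,3]+np.array(o["tool_pos"]),R@T[:3,:3]
    return K,np.array(c["origin"]),np.array(c["orientation"])
def ray(C,u,v,z):
    K,o,R=C; d=R@np.array([(u-K[2])/K[0],(v-K[3])/K[1],1]); return o+d*(z-o[2])/d[2]
def proj(C,p):
    K,o,R=C; q=R.T@(np.array(p)-o); return K[0]*q[0]/q[2]+K[2],K[1]*q[1]/q[2]+K[3]
def save(im,n): cv2.imwrite("pics/"+n,im[:,:,::-1])
E
python3 - <<'E'
from h import *
np.set_printoptions(precision=4,suppress=True)
o=get_obs(); print(o["t"],o["tool_pos"],np.array(o["orientation"]),o["width"],env.pinch_z)
for n in ("scene","top","wrist"):
    save(get_image(n),n+"0.png"); print(n,cam(n,o))
E
```

```text
0.0 [ 0.1686 -0.627   0.2302] [[ 0.9657  0.2598 -0.0004]
 [ 0.2598 -0.9657  0.0019]
 [ 0.0001 -0.002  -1.    ]] 0.08547367677964461 0.0187
scene ((478.0514637490208, 478.0514637490208, 324.4177509823922, 244.1364389683371), array([0.0458, 0.3917, 0.6019]), array([[-0.6708, -0.464 ,  0.5785],
       [-0.7414,  0.4009, -0.5382],
       [ 0.0178, -0.7899, -0.6129]]))
top ((468.4646679979399, 468.4646679979399, 315.46576746243494, 241.56836092707366), array([ 0.4892, -0.0618,  0.9086]), array([[-0.0068, -0.9955,  0.094 ],
       [-0.9992,  0.0031, -0.0392],
       [ 0.0387, -0.0942, -0.9948]]))
wrist ((419.70819692314353, 419.70819692314353, 329.4300246311444, 240.87798379000813), array([ 0.241 , -0.6077,  0.3733]), array([[ 0.2605, -0.9229, -0.2837],
       [-0.9655, -0.2495, -0.0748],
       [-0.0018,  0.2934, -0.956 ]]))
```

View pics/top0.png

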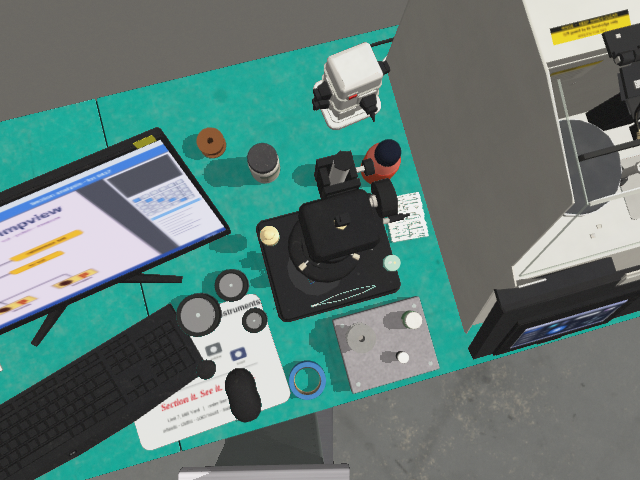

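View pics/scene0.png

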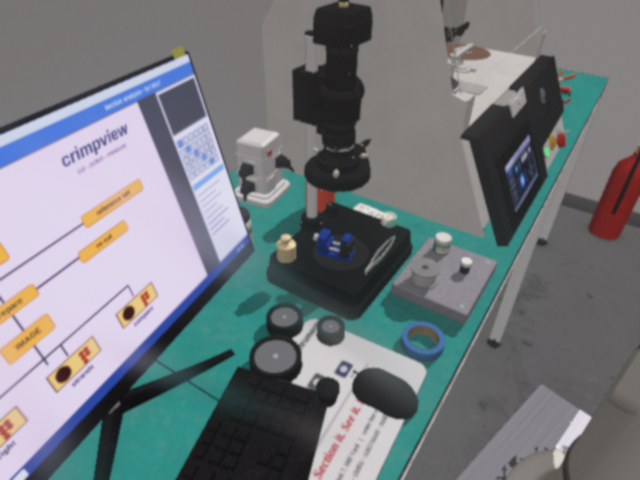

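Top view: riser at (335–438, 298–390), with the grey reel ~(358,335), jar ~(413,320) and vial ~(403,357). Nests: wide (198,315), middle (231,286), small (254,320).
Possible mix-ups: brown reel (211,142), blue tape ring (307,380) and grey-black pot (263,162) for the reel; cream specimen (392,262) for the jar; keyboard knob (205,369) for a nest. None of these are on the riser. I'll check the choice in a close crop.

Run:
```python
from h import *
im=cv2.imread("pics/top0.png"); 
a=cv2.resize(im[270:400,160:450],None,fx=2.75,fy=2.75,interpolation=cv2.INTER_CUBIC); cv2.imwrite("pics/crop0.png",a)
C=cam("top")
for n,u,v,z in [("reel",358,335,.06),("jar",413,320,.062),("vial",403,357,.055),("wide",198,315,.027),("mid",231,286,.027),("small",254,320,.027)]:
    print(n,ray(C,u,v,z).round(4))
for n,u,v in [("rA",333,316),("rB",420,298),("rC",438,368),("rD",350,391)]: print(n,ray(C,u,v,.03).round(4))
```

```text
reel [ 0.4008 -0.1705  0.06  ]
jar [ 0.4266 -0.2702  0.062 ]
vial [ 0.3603 -0.252   0.055 ]
wide [0.437  0.1214 0.027 ]
mid [0.4899 0.0614 0.027 ]
small [0.4269 0.0184 0.027 ]
rA [ 0.4331 -0.1281  0.03  ]
rB [ 0.465  -0.2924  0.03  ]
rC [ 0.3357 -0.3225  0.03  ]
rD [ 0.2966 -0.158   0.03  ]
```

View pics/crop0.png

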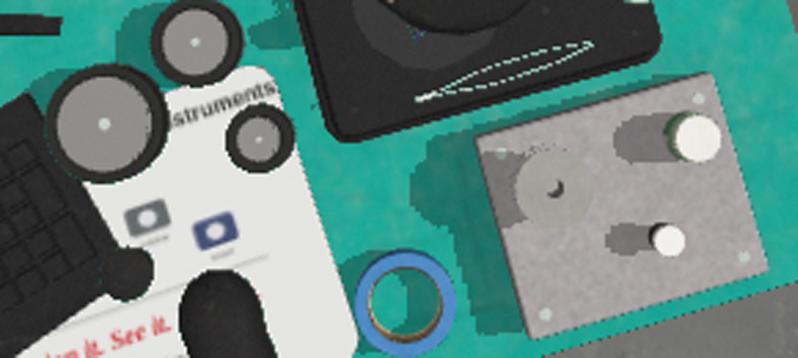

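The crop confirms it: grey reel (362,338), white-capped jar (414,320), black vial with white cap (403,357), and three nests with floor centres at (199,315), (231,285) and (254,320). Before moving I'll triangulate the obstacles.

Run:
```python
from h import *
C=cam("top");S=cam("scene")
def tri(a,b):
    A=[];d=[]
    for (K,o,R),(u,v) in ((C,a),(S,b)):
        r=R@np.array([(u-K[2])/K[0],(v-K[3])/K[1],1]); r/=np.linalg.norm(r); P=np.eye(3)-np.outer(r,r); A.append(P);d.append(P@o)
    x=np.linalg.lstsq(np.vstack(A),np.hstack(d),rcond=None)[0]
    return x.round(3), np.linalg.norm(np.vstack(A)@x-np.hstack(d)).round(3)
for n,a,b in [("monBR",(229,233),(251,250)),("monTR",(160,138),(185,54)),("panelBL",(473,357),(506,241)),("panelTL",(497,292),(470,135)),("reel",(361.8,338),(425,266)),("jar",(413.8,319.8),(443,239)),("vial",(403.3,357.3),(466,262)),("wide",(198.9,314.7),(276,357)),("mid",(230.9,285.3),(285,318)),("small",(254.2,320.5),(331,328))]: print(n,*tri(a,b))
for n,u,v,z in [("reel",361.8,338,.06),("jar",413.8,319.8,.062),("vial",403.3,357.3,.055),("wide",198.9,314.7,.023),("mid",230.9,285.3,.023),("small",254.2,320.5,.023)]:
    print(n,ray(C,u,v,z).round(4))
```

```text
monBR [0.582 0.057 0.104] 0.003
monTR [0.65  0.087 0.41 ] 0.002
panelBL [ 0.355 -0.388  0.032] 0.0
panelTL [ 0.474 -0.36   0.223] 0.008
reel [ 0.396 -0.177  0.059] 0.001
jar [ 0.427 -0.273  0.053] 0.001
vial [ 0.36  -0.253  0.049] 0.001
wide [0.437 0.122 0.017] 0.001
mid [0.491 0.063 0.018] 0.0
small [0.425 0.019 0.017] 0.0
reel [ 0.3955 -0.1772  0.06  ]
jar [ 0.427  -0.2716  0.062 ]
vial [ 0.3598 -0.2525  0.055 ]
wide [0.4373 0.1206 0.023 ]
mid [0.4912 0.0622 0.023 ]
small [0.4257 0.0184 0.023 ]
```

Emit:
{"fn": "drive_tool", "kwargs": {"steps": [[[20, -22, 0], 0], [[45, -50, 0], 0], [[72, -80, 0], 0], [[100, -111, 0], 0], [[128, -142, 0], 0], [[156, -174, 0], 0], [[184, -206, 0], 0], [[212, -237, 0], 0], [[240, -268, 0], 0], [[264, -296, 0], 0]]}}

```text
t: 0.98
tool_pos: [0.3475, -0.271, 0.2314]
orientation: [[0.966, 0.26, -0.0], [0.26, -0.966, -0.0], [-0.0, 0.0, -1.0]]
ft_force: [0.5, -0.9, 0.1]
width: 0.0857
```

Emit:
{"fn": "drive_tool", "kwargs": {"steps": [[[25, -28, 10], 0], [[47, -52, 20], 0], [[64, -71, 30], 0], [[72, -80, 30], 0], [[72, -80, 30], 0]]}}

```text
t: 1.4
tool_pos: [0.3965, -0.1739, 0.201]
orientation: [[0.964, 0.266, -0.0], [0.266, -0.964, 0.001], [0.0, -0.001, -1.0]]
ft_force: [0.5, 0.3, 0.4]
width: 0.0854
```

Run:
```python
from h import *
o=get_obs(); save(get_image("wrist"),"w1.png"); print(o["t"],o["tool_pos"],o["qpos"],np.array(o["orientation"]).round(3).tolist(),o["ft_force"])
C=cam("wrist",o)
for p in [(.3955,-.1772,.06),(.427,-.2716,.062),(.3598,-.2525,.055)]: print(proj(C,p))
```

```text
1.4 [ 0.39653982 -0.17386268  0.20095355] [ 1.04151286  0.17693158 -0.74806607  2.09043021  0.14864555  0.92680794
 -1.09050321] [[0.964, 0.266, -0.0], [0.266, -0.964, 0.001], [0.0, -0.001, -1.0]] [0.5353529  0.33228264 0.38605605]
(np.float64(333.96223507838175), np.float64(226.6945670401139))
(np.float64(477.5959419914021), np.float64(220.1859479175758))
(np.float64(417.7930901721744), np.float64(295.1251803023731))
```

View pics/w1.png

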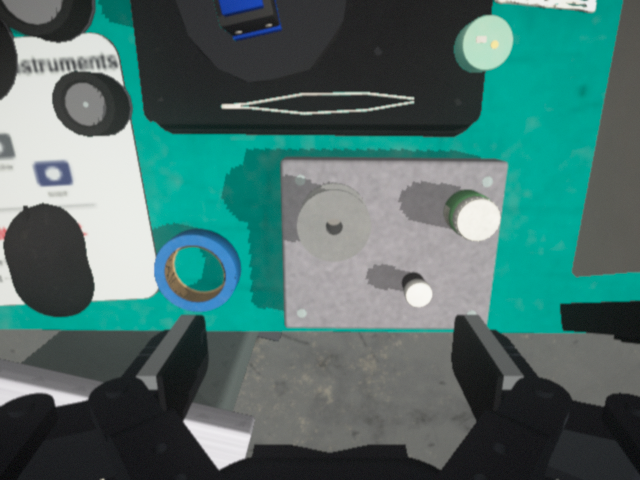

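Wrist view: reel centre (334,226), which matches the prediction; jar cap (473,216); vial cap (418,292). All three agree to within about 3 mm.

```bash
cat >> h.py <<'E'
def to(p,o=None):
    o=o or get_obs(); return (np.array(o["orientation"]).T@(np.array(p)-np.array(o["tool_pos"]))*1000).round(1)
E
python3 - <<'E'
from h import *
o=get_obs();C=cam("wrist",o)
for n,u,v,z in [("reel",334,226,.06),("jar",473,216,.062),("vial",418,292,.055)]: 
    p=ray(C,u,v,z); print(n,p.round(4),np.hypot(*p[:2]).round(3))
p=ray(C,334,226,.06)*.5+.5*np.array([.3955,-.1772,.06]);print(to([p[0],p[1],.036]))
E
```

```text
reel [ 0.3953 -0.1793  0.06  ] 0.434
jar [ 0.4281 -0.2699  0.062 ] 0.506
vial [ 0.3614 -0.2541  0.055 ] 0.442
[ -1.1   2.2 165.2]
```

Emit:
{"fn": "drive_tool", "kwargs": {"steps": [[[-1, 2, 25], 0], [[-1, 2, 60], 0], [[-1, 2, 95], 0], [[-1, 2, 125], 0], [[-1, 2, 145], 0], [[-1, 2, 155], 0], [[-1, 2, 162], 0], [[-1, 2, 165], 0], [[-1, 2, 165], 0]]}}

```text
t: 2.2
tool_pos: [0.3955, -0.1802, 0.0366]
orientation: [[0.966, 0.259, 0.001], [0.259, -0.966, -0.001], [0.0, 0.001, -1.0]]
ft_force: [-0.3, 0.1, 1.3]
width: 0.0856
```

Emit:
{"fn": "drive_tool", "kwargs": {"steps": [[[0, 0, 0], 0], [[0, 0, 0], 0], [[0, 0, 0], 0], [[0, 0, 0], 0], [[0, 0, 0], 0], [[0, 0, 0], 0]], "fingers": 40}}

```text
t: 2.7
tool_pos: [0.396, -0.18, 0.0379]
orientation: [[0.965, 0.26, 0.001], [0.26, -0.965, -0.002], [0.001, 0.002, -1.0]]
ft_force: [-4.0, 2.5, 15.6]
width: 0.0467
```

Run:
```python
from h import *
a=get_image("wrist"); s=get_image("scene")
b=cv2.resize(s[190:340,350:520],(453,400),interpolation=cv2.INTER_CUBIC)
c=np.hstack([cv2.resize(a[120:480,160:520],(400,400))[:, :347],b]); save(c,"g1.png"); o=get_obs(); print(o["t"],o["width"],o["tool_pos"],o["ft_force"])
```

```text
2.8 0.04621566740305946 [ 0.39593992 -0.1799429   0.03789694] [-3.69002635  1.67840668 14.68380192]
```

View pics/g1.png

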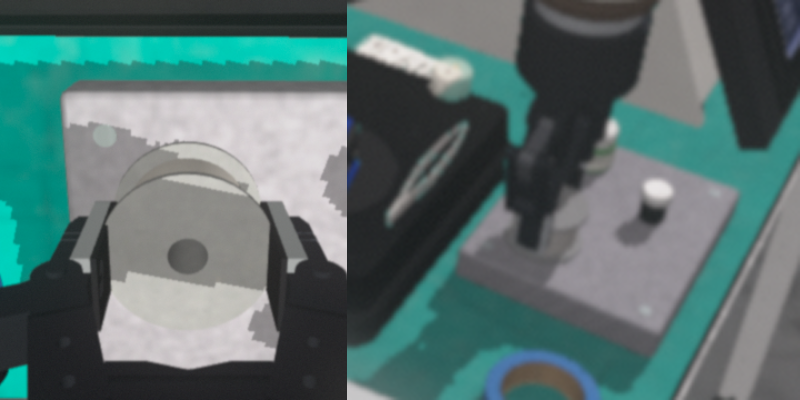

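Emit:
{"fn": "drive_tool", "kwargs": {"steps": [[[0, 0, -3], 0], [[0, 0, -7], 0], [[0, 0, -12], 0], [[0, 0, -17], 0], [[0, 0, -20], 0], [[0, 0, -20], 0]]}}

```text
t: 3.3
tool_pos: [0.3957, -0.1798, 0.057]
orientation: [[0.966, 0.26, 0.001], [0.26, -0.966, -0.001], [0.001, 0.001, -1.0]]
ft_force: [0.9, -0.3, -2.9]
width: 0.0463
```

Run:
```python
from h import *
a=get_image("wrist"); s=get_image("scene")
b=cv2.resize(s[190:340,350:520],(453,400),interpolation=cv2.INTER_CUBIC)
c=np.hstack([cv2.resize(a[120:480,160:520],(400,400))[:, :347],b]); save(c,"g2.png"); o=get_obs(); print(o["t"],o["width"],o["tool_pos"],o["ft_force"],o["moment"])
```

```text
3.4 0.04655444555461828 [ 0.39524041 -0.17964575  0.05644402] [-0.04414967 -0.10892509 -2.61672139] [ 0.03331804 -0.05078173  0.0006161 ]
```

View pics/g2.png

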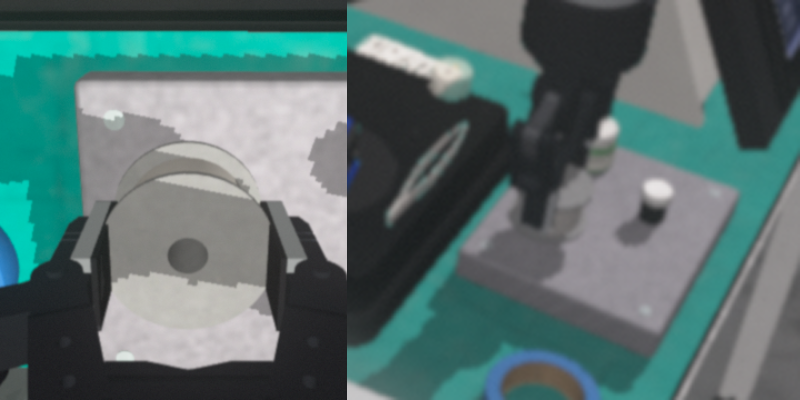

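Held firmly and level (about 2.6 N, as expected). I'll carry it round in front, turning the tool so the camera faces the robot and not the monitor.

Emit:
{"fn": "drive_tool", "kwargs": {"steps": [[[0, 0, -15], 0], [[2, -5, -35], -0.06], [[6, -20, -55], -0.18], [[11, -38, -64], -0.3], [[17, -57, -64], -0.42], [[23, -76, -64], -0.54], [[29, -95, -64], -0.66], [[35, -114, -64], -0.78], [[41, -132, -64], -0.9], [[44, -144, -64], -1.0]]}}

```text
t: 4.23
tool_pos: [0.4002, -0.0271, 0.1203]
orientation: [[0.296, 0.955, 0.0], [0.955, -0.296, 0.001], [0.001, 0.0, -1.0]]
ft_force: [-0.1, 0.2, -2.8]
width: 0.0463
```

Run:
```python
from h import *
o=get_obs(); print(o["t"],o["width"],o["tool_pos"],o["qpos"].round(2),o["ft_force"]); print(to([.437,.1205,.12]), np.array(o["orientation"]).round(3))
```

```text
4.2333 0.04625672060226362 [ 0.40021827 -0.02712173  0.12029463] [ 0.88  0.35 -0.99  2.23  0.42  0.77 -0.7 ] [-0.0934103   0.17545348 -2.83207078]
[151.9  -8.5   0.4] [[ 0.296  0.955  0.   ]
 [ 0.955 -0.296  0.001]
 [ 0.001  0.    -1.   ]]
```

Emit:
{"fn": "drive_tool", "kwargs": {"steps": [[[15, 0, 0], -0.12], [[32, -1, 0], -0.24], [[49, -2, 0], -0.36], [[66, -3, 0], -0.48], [[83, -4, 0], -0.6], [[100, -5, 0], -0.72], [[117, -6, 0], -0.84], [[133, -7, 0], -0.96], [[146, -8, 0], -1.08], [[152, -8, 0], -1.2]]}}

```text
t: 5.07
tool_pos: [0.4389, 0.1203, 0.1203]
orientation: [[-0.783, 0.622, 0.0], [0.622, 0.783, 0.001], [0.001, 0.001, -1.0]]
ft_force: [0.1, -0.1, -2.8]
width: 0.0462
```

Emit:
{"fn": "drive_tool", "kwargs": {"steps": [[[0, 0, 5], -0.12], [[0, 0, 15], -0.24], [[0, 0, 25], -0.36], [[0, 0, 35], -0.48], [[0, 0, 40], -0.57], [[0, 0, 40], -0.6], [[0, 0, 40], -0.6]]}}

```text
t: 5.65
tool_pos: [0.4381, 0.1181, 0.0794]
orientation: [[-0.997, 0.078, -0.002], [0.078, 0.997, 0.0], [0.002, 0.0, -1.0]]
ft_force: [0.7, 0.4, -1.7]
width: 0.0464
```

Run:
```python
from h import *
o=get_obs(); a=get_image("wrist"); save(a,"n1.png"); C=cam("wrist",o); print(o["t"],o["width"],o["tool_pos"],o["qpos"].round(2),np.array(o["orientation"]).round(3))
print(proj(C,[.437,.1205,.023]), proj(C,[*o["tool_pos"][:2],o["tool_pos"][2]+.022]))
for n,u,v,z in (("mid",0,0,0),): pass
print(proj(C,[.4912,.0622,.023]),proj(C,[.4257,.0184,.023]))
```

```text
5.65 0.04641176947781537 [0.43807252 0.11810689 0.07940598] [ 0.65  0.74 -1.23  2.13  0.9   0.95  0.38] [[-0.997  0.078 -0.002]
 [ 0.078  0.997  0.   ]
 [ 0.002  0.    -1.   ]]
(np.float64(333.71839576883565), np.float64(264.7067992443103)) (np.float64(329.149197452792), np.float64(351.2914793875964))
(np.float64(234.86635660592668), np.float64(365.1641808923493)) (np.float64(130.0393925555125), np.float64(258.44942506500956))
```

View pics/n1.png

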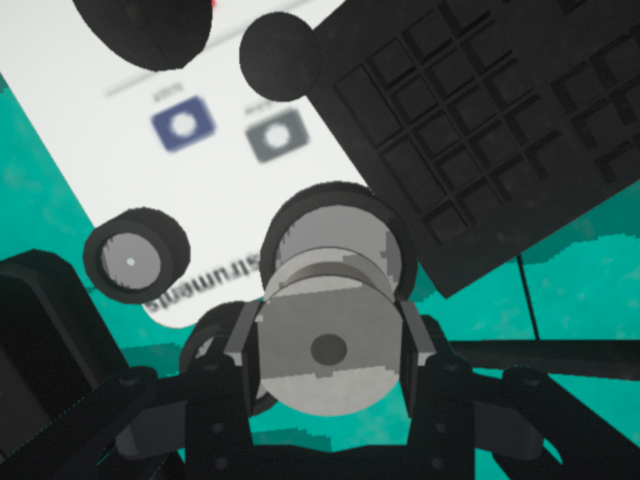

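Wrist view: reel centre (329,350), right under the TCP. The nest floor spans 273–401, centred ~(337,265), about 1–2 mm right of prediction. Lowering.

Emit:
{"fn": "drive_tool", "kwargs": {"steps": [[[1, 3, 8], 0], [[1, 3, 18], 0], [[1, 3, 28], 0], [[1, 3, 36], 0], [[1, 3, 41], 0], [[1, 3, 44], 0], [[1, 3, 46], 0], [[1, 3, 47], 0], [[1, 3, 48], 0], [[1, 3, 48], 0]]}}

```text
t: 6.53
tool_pos: [0.4382, 0.1214, 0.0324]
orientation: [[-0.997, 0.079, 0.0], [0.079, 0.997, 0.0], [-0.0, 0.0, -1.0]]
ft_force: [1.5, -0.3, -3.0]
width: 0.0465
```

Emit:
{"fn": "drive_tool", "kwargs": {"steps": [[[0, 0, 0.5], 0], [[0, 0, 1], 0], [[0, 0, 1.5], 0], [[0, 0, 2], 0], [[0, 0, 2], 0]]}}

```text
t: 6.95
tool_pos: [0.4382, 0.1213, 0.0311]
orientation: [[-0.997, 0.079, 0.001], [0.079, 0.997, -0.001], [-0.001, -0.001, -1.0]]
ft_force: [-2.9, -1.7, 8.2]
width: 0.0462
```

Contact (8 N) at the expected height. Release and rise.

Emit:
{"fn": "drive_tool", "kwargs": {"steps": [[[0, 0, 0], 0], [[0, 0, 0], 0], [[0, 0, 0], 0], [[0, 0, 0], 0], [[0, 0, 0], 0], [[0, 0, -4], 0], [[0, 0, -12], 0], [[0, 0, -30], 0], [[0, 0, -60], 0], [[0, 0, -90], 0]], "fingers": 85}}

```text
t: 7.78
tool_pos: [0.4371, 0.1215, 0.1214]
orientation: [[-0.997, 0.078, -0.002], [0.078, 0.997, 0.0], [0.002, -0.0, -1.0]]
ft_force: [0.5, 0.1, 0.2]
width: 0.0849
```

Run:
```python
from h import *
o=get_obs(); a=get_image("wrist"); t=get_image("top"); C=cam("wrist",o); print(o["t"],o["width"],o["tool_pos"])
print(proj(C,[.437,.1205,.053]))
b=cv2.resize(t[250:360,150:280],(400,338),interpolation=cv2.INTER_CUBIC)
save(np.hstack([cv2.resize(a,(400,300)),b[:300]]),"n2.png")
print(to([.38,-.09,.14],o),to([.4275,-.2705,.14],o))
```

```text
7.7833 0.08490618629607682 [0.43705047 0.12153412 0.12143542]
(np.float64(327.27428410572713), np.float64(259.0891015244667))
[  40.5 -215.3  -18.5] [ -20.9 -391.6  -18.6]
```

View pics/n2.png

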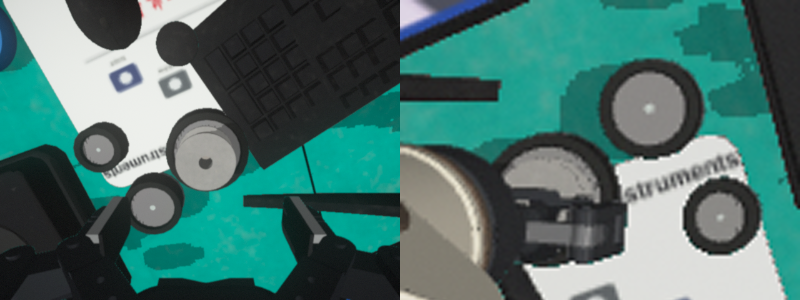

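The reel sits flat and centred in the wide nest: wrist view centre (208,160), with the rim visible all round. Next, the jar.

Emit:
{"fn": "drive_tool", "kwargs": {"steps": [[[6, -15, -8], 0], [[14, -42, -18], 0], [[22, -75, -18], 0], [[30, -110, -18], 0], [[34, -145, -18], 0], [[34, -180, -18], 0], [[30, -215, -18], 0], [[22, -250, -18], 0], [[10, -285, -18], 0], [[2, -315, -18], 0]], "fingers": 65}}

```text
t: 8.72
tool_pos: [0.4111, -0.1956, 0.1384]
orientation: [[-0.997, 0.081, 0.0], [0.081, 0.997, -0.001], [-0.0, -0.001, -1.0]]
ft_force: [0.8, 0.1, -0.0]
width: 0.0652
```

Emit:
{"fn": "drive_tool", "kwargs": {"steps": [[[-4, -20, 0], 0], [[-9, -40, 0], 0], [[-16, -57, 0], 0], [[-20, -68, 0], 0], [[-23, -76, 0], 0], [[-23, -76, 0], 0], [[-23, -76, 0], 0]]}}

```text
t: 9.3
tool_pos: [0.4281, -0.2692, 0.1383]
orientation: [[-0.997, 0.078, -0.0], [0.078, 0.997, 0.001], [0.0, 0.001, -1.0]]
ft_force: [0.0, 0.5, -1.3]
width: 0.0647
```

Run:
```python
from h import *
o=get_obs(); a=get_image("wrist"); save(a,"w3.png"); C=cam("wrist",o); print(o["t"],o["tool_pos"],o["qpos"].round(2),o["orientation"])
print(proj(C,[.4275,-.2705,.062]),proj(C,[.3605,-.2533,.055]), to([.4275,-.2705,.037],o))
```

```text
9.3 [ 0.42812204 -0.26924019  0.13833502] [ 1.5   0.8  -1.37  1.97  0.88  1.15  1.25] [[-9.96942629e-01  7.81369863e-02 -7.40613737e-05]
 [ 7.81369168e-02  9.96942397e-01  6.91633187e-04]
 [ 1.27877056e-04  6.83731680e-04 -9.99999758e-01]]
(np.float64(326.75081354560643), np.float64(253.1362616722643)) (np.float64(349.55781142125704), np.float64(124.80143652551772)) [  0.5  -1.4 101.3]
```

View pics/w3.png

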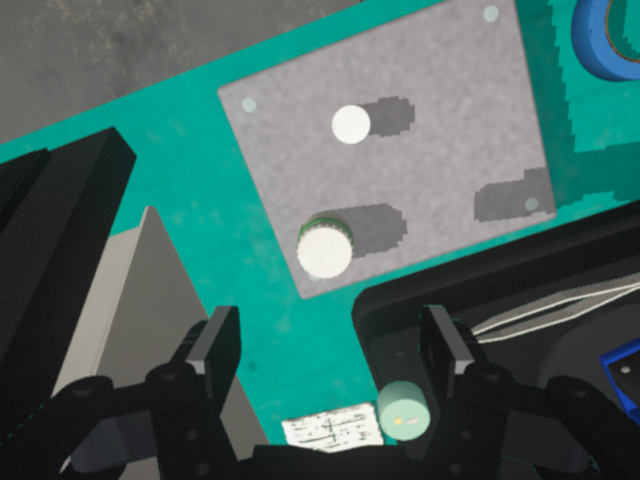

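Jar cap (326,252) and vial cap (351,124) are both within 1.5 px of prediction. Descending on the jar.

Emit:
{"fn": "drive_tool", "kwargs": {"steps": [[[0, -1, 15], 0], [[0, -1, 40], 0], [[0, -1, 62], 0], [[0, -1, 80], 0], [[0, -1, 92], 0], [[0, -1, 98], 0], [[0, -1, 100], 0], [[0, -1, 100], 0]]}}

```text
t: 10.02
tool_pos: [0.4284, -0.2706, 0.0386]
orientation: [[-0.997, 0.078, 0.0], [0.078, 0.997, 0.0], [-0.0, 0.0, -1.0]]
ft_force: [0.0, 0.0, 0.2]
width: 0.065
```

Emit:
{"fn": "drive_tool", "kwargs": {"steps": [[[0, 0, 0], 0], [[0, 0, 0], 0], [[0, 0, 0], 0], [[0, 0, 0], 0], [[0, 0, 0], 0], [[0, 0, 0], 0]], "fingers": 20}}

```text
t: 10.52
tool_pos: [0.4287, -0.2714, 0.0395]
orientation: [[-0.997, 0.079, 0.001], [0.079, 0.997, -0.001], [-0.001, -0.001, -1.0]]
ft_force: [-1.2, -0.0, 6.7]
width: 0.0303
```

Emit:
{"fn": "drive_tool", "kwargs": {"steps": [[[0, 0, -3], 0], [[0, 0, -8], 0], [[0, 0, -15], 0], [[0, 0, -30], 0], [[0, 0, -50], 0], [[0, 0, -70], 0], [[0, 0, -82], 0], [[0, 0, -82], 0]]}}

```text
t: 11.18
tool_pos: [0.4297, -0.2717, 0.123]
orientation: [[-0.997, 0.079, 0.004], [0.079, 0.997, -0.002], [-0.004, -0.002, -1.0]]
ft_force: [-0.3, 0.1, -0.9]
width: 0.0305
```

Run:
```python
from h import *
o=get_obs(); a=get_image("wrist"); save(a,"w4.png"); C=cam("wrist",o); print(o["t"],o["width"],o["tool_pos"],o["qpos"].round(2),o["ft_force"])
print(proj(C,[*o["tool_pos"][:2],o["tool_pos"][2]+.024])); print(to([.40,-.10,.12],o),to([.491,.0622,.12],o))
```

```text
11.1833 0.03054190518621076 [ 0.42969984 -0.27170683  0.12296707] [ 1.48  0.82 -1.34  1.98  0.91  1.13  1.24] [-0.27421143  0.10062175 -0.92676736]
(np.float64(328.9816041112306), np.float64(355.0266783122869))
[ 43.2 168.8   2.5] [-34.8 337.7   2.4]
```

View pics/w4.png

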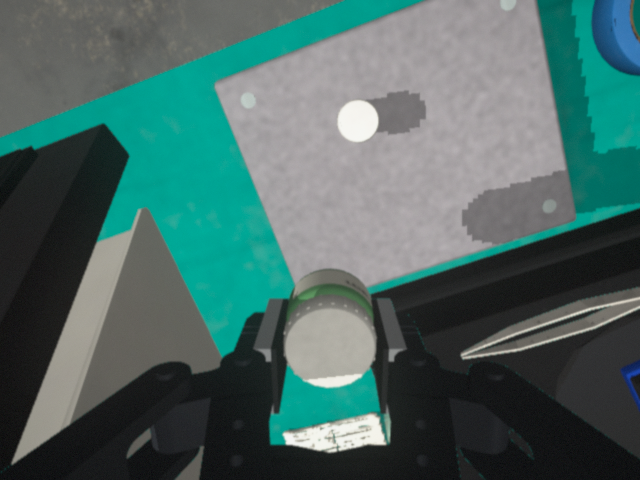

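Jar held upright; centre (330,344) is about 3 mm towards the camera from the TCP, so I'll offset by 2 mm at the nest.

Emit:
{"fn": "drive_tool", "kwargs": {"steps": [[[8, 12, 0], 0], [[20, 36, 0], 0], [[31, 65, 0], 0], [[40, 98, 0], 0], [[45, 132, 0], 0], [[48, 167, 0], 0], [[50, 202, 0], 0], [[52, 237, 0], 0], [[54, 272, 0], 0], [[50, 305, 0], 0]]}}

```text
t: 12.07
tool_pos: [0.4002, 0.0381, 0.1193]
orientation: [[-0.997, 0.078, -0.002], [0.078, 0.997, -0.001], [0.002, -0.001, -1.0]]
ft_force: [1.4, -1.1, -0.3]
width: 0.0303
```

Emit:
{"fn": "drive_tool", "kwargs": {"steps": [[[-12, 14, 8], 0], [[-32, 24, 18], 0], [[-54, 31, 28], 0], [[-74, 33, 36], 0], [[-84, 33, 40], 0], [[-86, 33, 40], 0], [[-86, 33, 40], 0]]}}

```text
t: 12.65
tool_pos: [0.4898, 0.063, 0.0797]
orientation: [[-0.997, 0.079, -0.002], [0.079, 0.997, 0.0], [0.002, 0.0, -1.0]]
ft_force: [-0.4, 0.5, 0.1]
width: 0.0304
```

Run:
```python
from h import *
o=get_obs(); a=get_image("wrist"); save(a,"w5.png"); C=cam("wrist",o); print(o["t"],o["width"],o["tool_pos"],o["qpos"].round(2),o["ft_force"])
print(proj(C,[.4912,.0622,.023]),proj(C,[.4257,.0184,.023])); print(to([.493,.0622,.034],o))
```

```text
12.65 0.0303728431397886 [0.48979034 0.06295364 0.07966783] [ 0.72  0.78 -1.19  2.04  0.9   0.99  0.55] [-0.41564161  0.46538088  0.10067346]
(np.float64(327.906632473993), np.float64(269.5240578549091)) (np.float64(222.94791849890163), np.float64(145.2107301530256))
[-3.3 -0.5 45.7]
```

View pics/w5.png

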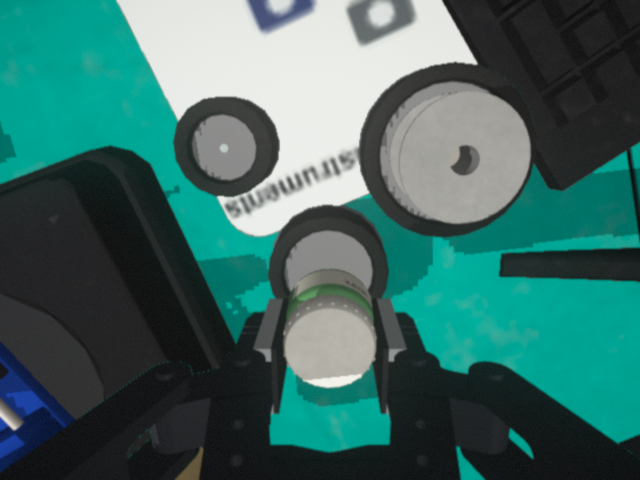

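Jar is over the middle nest: floor spans 284–374, centre 329, predicted 328. Reel is still in the wide nest. Lowering.

Emit:
{"fn": "drive_tool", "kwargs": {"steps": [[[-3, 0, 8], 0], [[-3, 0, 18], 0], [[-3, 0, 28], 0], [[-3, 0, 36], 0], [[-3, 0, 41], 0], [[-3, 0, 44], 0], [[-3, 0, 46], 0], [[-3, 0, 47], 0], [[-3, 0, 48], 0], [[-3, 0, 48], 0]]}}

```text
t: 13.53
tool_pos: [0.4938, 0.063, 0.0326]
orientation: [[-0.997, 0.079, 0.001], [0.079, 0.997, -0.0], [-0.001, 0.0, -1.0]]
ft_force: [0.2, 1.6, -0.6]
width: 0.0305
```

Emit:
{"fn": "drive_tool", "kwargs": {"steps": [[[0, 0, 0.5], 0], [[0, 0, 1], 0], [[0, 0, 1.5], 0], [[0, 0, 1.5], 0]]}}

```text
t: 13.87
tool_pos: [0.4938, 0.063, 0.0324]
orientation: [[-0.997, 0.078, 0.001], [0.078, 0.997, -0.001], [-0.001, -0.001, -1.0]]
ft_force: [-5.1, -2.2, 16.5]
width: 0.0306
```

Emit:
{"fn": "drive_tool", "kwargs": {"steps": [[[0, 0, -1], 0], [[0, 0, -1], 0], [[0, 0, -1], 0], [[0, 0, -1], 0], [[0, 0, -1], 0], [[0, 0, -6], 0], [[0, 0, -20], 0], [[0, 0, -45], 0], [[0, 0, -75], 0], [[0, 0, -88], 0]], "fingers": 55}}

```text
t: 14.7
tool_pos: [0.4947, 0.0638, 0.1218]
orientation: [[-0.997, 0.078, 0.003], [0.078, 0.997, 0.001], [-0.003, 0.001, -1.0]]
ft_force: [0.8, 0.9, 0.8]
width: 0.0553
```

Run:
```python
from h import *
o=get_obs(); a=get_image("wrist"); C=cam("wrist",o); print(o["t"],o["width"],o["tool_pos"])
print(proj(C,[.4912,.0622,.055]),proj(C,[.4912,.0622,.027]))
save(a[:,100:560],"n3.png")
print(to([.40,.06,.125],o),to([.40,-.1,.125],o),to([.3608,-.2535,.125],o))
```

```text
14.7 0.05532014641649487 [0.49469336 0.06376219 0.12180866]
(np.float64(325.60608648452586), np.float64(253.52834218297326)) (np.float64(325.9545236369748), np.float64(238.05130651933112))
[ 94.1 -11.1  -3.5] [  81.6 -170.6   -3.6] [ 108.7 -326.7   -3.9]
```

View pics/n3.png

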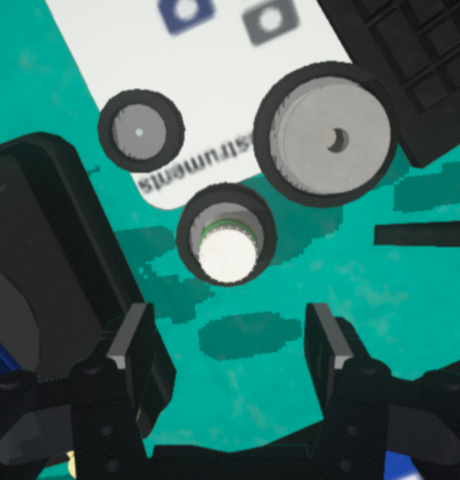

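The jar stands centred in the middle nest: cap (329,253), predicted (326,254). Now the vial.

Emit:
{"fn": "drive_tool", "kwargs": {"steps": [[[15, 0, -3], 0], [[42, -5, -4], 0], [[68, -18, -4], 0], [[86, -45, -4], 0], [[90, -80, -4], 0], [[90, -118, -4], 0], [[90, -156, -4], 0], [[92, -194, -4], 0], [[96, -232, -4], 0], [[101, -266, -4], 0]], "fingers": 45}}

```text
t: 15.58
tool_pos: [0.3711, -0.197, 0.1225]
orientation: [[-0.997, 0.08, 0.0], [0.08, 0.997, -0.0], [-0.0, -0.0, -1.0]]
ft_force: [1.3, -0.2, 0.3]
width: 0.045
```

Emit:
{"fn": "drive_tool", "kwargs": {"steps": [[[3, -25, 0], 0], [[6, -45, 0], 0], [[8, -57, 0], 0], [[8, -61, 0], 0], [[8, -61, 0], 0], [[8, -61, 0], 0]]}}

```text
t: 16.08
tool_pos: [0.3592, -0.2538, 0.1227]
orientation: [[-0.997, 0.078, 0.0], [0.078, 0.997, 0.001], [-0.0, 0.001, -1.0]]
ft_force: [0.5, -0.1, -0.5]
width: 0.0449
```

Run:
```python
from h import *
o=get_obs(); a=get_image("wrist"); C=cam("wrist",o); print(o["t"],o["tool_pos"],o["qpos"].round(2))
print(proj(C,[.3606,-.2533,.055]))
m=(a.min(2)>190).astype(np.uint8); n,l,s,c=cv2.connectedComponentsWithStats(m)
for i in range(1,n):
    if s[i,4]>300: print(s[i],c[i].round(1),ray(C,*c[i],.055).round(4))
print(to([.3606,-.2533,.0365],o))
```

```text
16.0833 [ 0.35924957 -0.25376745  0.12270056] [ 1.64  0.75 -1.41  2.13  0.87  1.07  1.26]
(np.float64(330.18951701900494), np.float64(261.5861857956723))
[313 245  37  34 986] [331.1 261.4] [ 0.3605 -0.2528  0.055 ]
[-1.3  0.5 86.2]
```

Emit:
{"fn": "drive_tool", "kwargs": {"steps": [[[-1, 1, 15], 0], [[-1, 1, 40], 0], [[-1, 1, 60], 0], [[-1, 1, 74], 0], [[-1, 1, 82], 0], [[-1, 1, 86], 0], [[-1, 1, 86], 0], [[-1, 1, 86], 0]]}}

```text
t: 16.8
tool_pos: [0.3609, -0.2534, 0.0374]
orientation: [[-0.997, 0.078, 0.001], [0.078, 0.997, -0.0], [-0.001, -0.0, -1.0]]
ft_force: [0.1, 0.0, 0.7]
width: 0.0451
```

Emit:
{"fn": "drive_tool", "kwargs": {"steps": [[[0, 0, 0], 0], [[0, 0, 0], 0], [[0, 0, 0], 0], [[0, 0, 0], 0], [[0, 0, 0], 0], [[0, 0, 0], 0]], "fingers": 10}}

```text
t: 17.3
tool_pos: [0.3608, -0.254, 0.0376]
orientation: [[-0.997, 0.079, 0.001], [0.079, 0.997, -0.001], [-0.001, -0.001, -1.0]]
ft_force: [-0.4, -0.3, 6.0]
width: 0.0174
```

Emit:
{"fn": "drive_tool", "kwargs": {"steps": [[[0, 0, -3], 0], [[0, 0, -8], 0], [[0, 0, -15], 0], [[0, 0, -30], 0], [[0, 0, -50], 0], [[0, 0, -70], 0], [[0, 0, -82], 0], [[0, 0, -82], 0]]}}

```text
t: 17.97
tool_pos: [0.3616, -0.2544, 0.1213]
orientation: [[-0.997, 0.079, 0.003], [0.079, 0.997, -0.002], [-0.003, -0.002, -1.0]]
ft_force: [0.1, -0.2, -0.0]
width: 0.0174
```

Run:
```python
from h import *
o=get_obs(); a=get_image("wrist"); save(a[200:440,200:460],"w6.png"); C=cam("wrist",o); print(o["t"],o["width"],o["tool_pos"],o["ft_force"])
print(proj(C,[*o["tool_pos"][:2],o["tool_pos"][2]+.019])); print(to([.40,-.10,.12],o),to([.4257,.0184,.12],o))
```

```text
17.9667 0.017422587509318896 [ 0.36164538 -0.25441719  0.12129193] [ 0.10070908 -0.15754408 -0.03215689]
(np.float64(329.01610904581906), np.float64(346.6744082433838))
[-26. 157.   1.] [-42.3 277.    0.8]
```

View pics/w6.png

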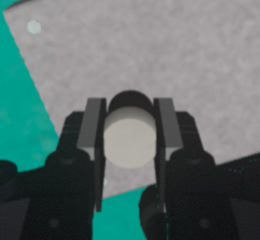

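Vial held upright; cap (331,338), about 2 mm towards the camera. Moving to the small nest.

Emit:
{"fn": "drive_tool", "kwargs": {"steps": [[[0, 12, 0], 0], [[-2, 38, 0], 0], [[-6, 70, 0], 0], [[-10, 104, 0], 0], [[-14, 138, 0], 0], [[-19, 172, 0], 0], [[-25, 206, 0], 0], [[-32, 236, 0], 0], [[-39, 260, 0], 0], [[-43, 272, 0], 0]]}}

```text
t: 18.85
tool_pos: [0.424, 0.0184, 0.1185]
orientation: [[-0.997, 0.074, 0.0], [0.074, 0.997, 0.002], [0.0, 0.002, -1.0]]
ft_force: [-0.1, -0.3, -0.4]
width: 0.0172
```

Emit:
{"fn": "drive_tool", "kwargs": {"steps": [[[-2, 5, 5], 0], [[-2, 5, 15], 0], [[-2, 5, 27], 0], [[-2, 5, 36], 0], [[-2, 5, 42], 0], [[-2, 5, 42], 0], [[-2, 5, 42], 0]]}}

```text
t: 19.43
tool_pos: [0.4263, 0.0188, 0.0764]
orientation: [[-0.997, 0.079, -0.001], [0.079, 0.997, 0.0], [0.001, 0.0, -1.0]]
ft_force: [-1.1, 0.3, -0.1]
width: 0.0175
```

Run:
```python
from h import *
o=get_obs(); a=get_image("wrist"); save(a,"w7.png"); C=cam("wrist",o); print(o["t"],o["width"],o["tool_pos"],o["ft_force"])
print(proj(C,[.4257,.0184,.023]),proj(C,[.4257,.0184,.027])); print(to([.428,.0184,.032],o))
```

```text
19.4333 0.017495623101359846 [0.42625377 0.01880188 0.07636082] [-1.06627628  0.34718036 -0.06412648]
(np.float64(328.28840704254884), np.float64(268.12338078546776)) (np.float64(328.2708077457342), np.float64(271.028944864625))
[-1.8 -0.3 44.4]
```

View pics/w7.png

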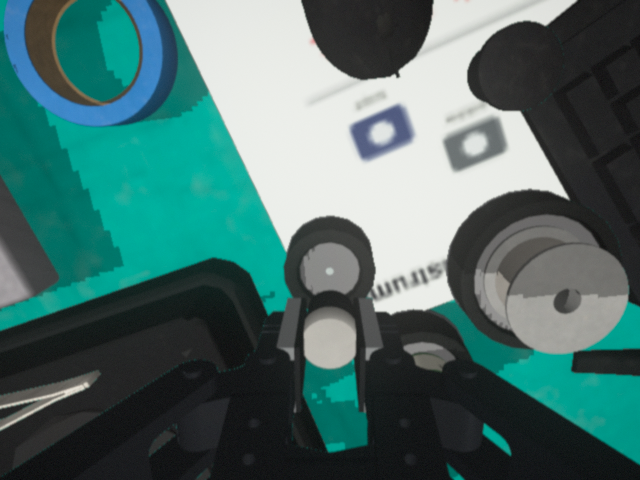

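Vial is over the small nest: nest centre dot (330,271), predicted (328,268). Reel and jar are still in place. Lowering.

Emit:
{"fn": "drive_tool", "kwargs": {"steps": [[[-2, 0, 8], 0], [[-2, 0, 18], 0], [[-2, 0, 28], 0], [[-2, 0, 35], 0], [[-2, 0, 39], 0], [[-2, 0, 42], 0], [[-2, 0, 44], 0], [[-2, 0, 45], 0], [[-2, 0, 46], 0], [[-2, 0, 46], 0]]}}

```text
t: 20.32
tool_pos: [0.429, 0.0188, 0.0309]
orientation: [[-0.997, 0.079, 0.0], [0.079, 0.997, 0.0], [-0.0, 0.0, -1.0]]
ft_force: [0.5, -0.3, -0.2]
width: 0.0173
```

Emit:
{"fn": "drive_tool", "kwargs": {"steps": [[[0, 0, 0.5], 0], [[0, 0, 1], 0], [[0, 0, 1], 0]]}}

```text
t: 20.57
tool_pos: [0.4293, 0.0188, 0.0306]
orientation: [[-0.997, 0.079, 0.001], [0.079, 0.997, -0.001], [-0.001, -0.001, -1.0]]
ft_force: [-2.0, -0.7, 8.9]
width: 0.0174
```

Emit:
{"fn": "drive_tool", "kwargs": {"steps": [[[0, 0, -1], 0], [[0, 0, -1], 0], [[0, 0, -1], 0], [[0, 0, -1], 0], [[0, 0, -1], 0], [[0, 0, -6], 0], [[0, 0, -20], 0], [[0, 0, -45], 0], [[0, 0, -75], 0], [[0, 0, -95], 0]], "fingers": 38}}

```text
t: 21.4
tool_pos: [0.4291, 0.0194, 0.1269]
orientation: [[-0.997, 0.078, 0.001], [0.078, 0.997, 0.0], [-0.001, 0.0, -1.0]]
ft_force: [1.4, -0.6, -0.1]
width: 0.0382
```

Emit:
{"fn": "drive_tool", "kwargs": {"steps": [[[5, -20, -10], 0], [[10, -50, -20], 0], [[15, -85, -30], 0], [[20, -120, -30], 0], [[20, -150, -30], 0], [[20, -160, -30], 0], [[20, -160, -30], 0], [[20, -160, -30], 0]]}}

```text
t: 22.07
tool_pos: [0.3963, -0.1388, 0.1549]
orientation: [[-0.997, 0.08, 0.0], [0.08, 0.997, 0.001], [-0.0, 0.001, -1.0]]
ft_force: [-0.2, 0.8, -0.1]
width: 0.0382
```

Run:
```python
from h import *
t=get_image("top"); s=get_image("scene"); o=get_obs(); print(o["t"],o["tool_pos"],o["ft_force"])
save(np.hstack([cv2.resize(t[200:350,150:300],(400,400),interpolation=cv2.INTER_CUBIC),cv2.resize(s[220:400,220:400],(400,400),interpolation=cv2.INTER_CUBIC)]),"end.png")
```

```text
22.1667 [ 0.39655407 -0.13755736  0.1549962 ] [-0.4948146  -0.289329    0.78782523]
```

View pics/end.png

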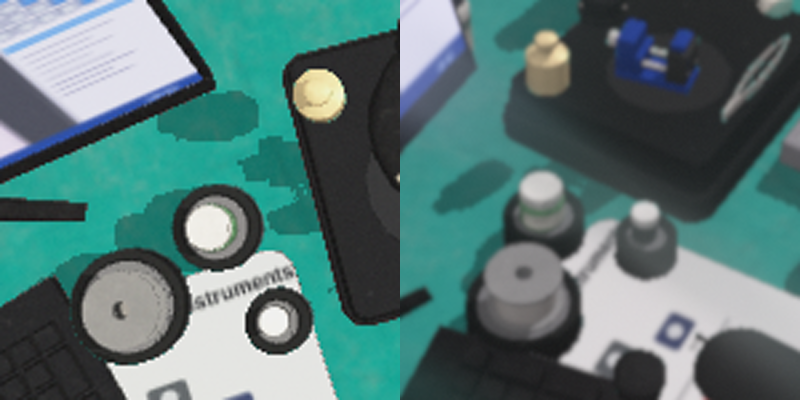

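All three are upright in their nests: reel (130,305), jar (215,228) and vial (277,321) in the left half. The brass weight is in place. Handing in.

```bash
python3 -c "
from h import *
print(job.sign_off())"
```

```text
the job is handed in; nothing more can be done
None
```

The wire reel, paste jar and vial are each upright in their matching nests (wide, middle, small). I placed them in that order and handed the job in at about 22 s of the 77 s allowed.

- **Last pictures:** the closing top and scene views show all three standing inside their rims. The jar cap was about 3 px from its predicted position. The gripper was clear with essentially no force on it.
- **Fully down:** each piece touched the nest floor at the expected height, with contact forces of 8 N for the reel, 16 N for the jar and 9 N for the vial.
- **Bystanders:** the brass weight shows in its place in the last picture. I never went to the cream specimen and last saw it on the microscope base just before the jar grasp; the final crops don't cover it.
- **What disagreed:** the gripper opening read 2–6 mm less than the known diameters (46 mm for the 52 mm reel, 30 mm for the 33 mm jar, 17 mm for the 20 mm vial cap). Closing also pushed up on the tool with 6–16 N. I checked each piece in a picture after lifting; all three were held steady and level. The jar and vial sat about 2–3 mm off the tool centre, which I corrected for when placing them.

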